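# Slide home and clamp the guide tube of the mount-board cutter

## Robot

A 7-joint arm with a two-finger parallel gripper is mounted at the origin on the work surface. World frame = base frame: x ahead of the robot, y to its left, z up, the work surface at z = 0. Lengths are in m, angles in rad, forces in N, time in s.
With the tool pointing down it reaches from about 0.425 to 0.875 m from the base axis. Payload 4.7 kg.
Tool frame: the origin (TCP) lies at the centre of the arm's flange, where the gripper is bolted on; the fingertips stand 182 mm ahead of it and the grasp point (between the pads) lies 164 mm ahead of it (ctrl.tcp_to_tips is the distance from the TCP to the fingertips, in m); z points along the fingers, y is the line along which they close (so a half turn about z gives the same grasp; the last joint's range is limited). The gripper opens to 87 mm and grips with 3 to 60 N. Pads are 19 mm wide; open, the fingers measure 117 mm over their backs; the gripper's body (75 mm by 190 mm) begins 51 mm behind the grasp point.
Start: joints at [-1.306, 0.321, -0.07, 1.45, 0.023, 1.371, -0.057], TCP at [0.161, 0.63, 0.405] pointing down, gripper open.
Joint ranges: [-2.86, 2.86], [-0.3, 2.09], [-1.38, 1.24], [0.06, 2.45], [-1.56, 4.7], [0.09, 2.05], [-2.69, 2.69]. Speed limits (rad/s): [2.57, 2.57, 3.14, 3.14, 3.14, 3.14, 3.14].

## Interface

Orientations are given as a 3x3 rotation matrix whose columns are the frame's x, y, z axes.
In Python, from plant import ctrl gives the robot as it stands.
- The arm moves only by the shell command python3 -m pendant 'ROWS'. ROWS is text: rows parted by semicolons, each of 7 numbers parted by spaces: the shift along the tool's x, y, z in m, then the turn, a rotation vector about the tool's x, y, z in rad, then the finger opening in m, from 0 to 0.087. A call has 1 to 8 rows; each row shifts and turns the commanded pose from where the row before left it, along the tool's axes as they then stand; what a row does not reach is not made up. A row lasts 1/8 s, in which the tool goes at most 62.5 mm and 10.7 degrees, less where a joint would pass 70% of its speed; a pose out of reach is approached as far as the arm can. A call is refused whole if a number of a shift passes 0.0625 or a number of a turn 0.188, either way. A call with a gripper value outside its range is refused whole. The fingers move at their own pace and stop on an object; the grip force is fixed at half the most. Time passes only in rows, so rows that do not move let the fingers close. It gives the time, the measured TCP pose, the force, the opening and the grip force at its end, in the units of the state.
- ctrl.read_state(): the state, without advancing time (a new reading comes with each control period).
- ctrl.camera(name): name is "side" or "top" or "wrist"; returns a dict with "frame" (384x512x3 uint8, red, green, blue), "range_z" (384x512 float32, m along the optical axis (not along the pixel's ray), 0 where there is no reading), "intrinsics" (3x3 intrinsics, pixels), "position" and "attitude" of the camera in the world; the wrist camera has in their place "mount" (4x4, takes a point from camera to tool coordinates, whose origin is the TCP and whose axes are the flange's). Camera axes: x right, y down, z forward; pixel columns grow to the right and rows downward; lengths in m; the calibration is good to about 2 mm. A picture is of the moment at which its call begins: read the wrist's pose just before it.
- ctrl.finish_job(): hands the job in; it is judged then, once.
The state is a dict: "clock": time; "joint_pos": joint angles; "joint_velocities": joint speeds; "joint_torque": joint torques, N m; "eef_pos": TCP position; "orientation": TCP orientation; "force": force on the tool from outside, world axes, zero at the start; "torque": the same for the moment, N m; "opening": opening from 0.0 (shut) to 1.0 (fully open); "finger_force": force on a finger pad.
Only numpy, scipy, OpenCV 4.12 (cv2) and the standard library are available. Lean on these libraries where they do the work, as an engineer would, in place of code of your own. Each camera call takes 0.05 s, during which the arm holds its last target. There are 200 camera calls.

## Task

The mount-board cutter's guide tube lies loose in its two clamps. Slide it along until its end rests against the tall end plate; then fasten the clamp that stands open, first swinging its hinged cap fully down over the tube and only then swinging its bolt fully upright into the cap's slot. Keep the tube down in its cradles and against the plate, leave the other clamp fastened, and do not disturb the other things on the bench.

Things in the scene. Friction and masses are not known exactly. Their poses are not given: they have to be found in the camera images.
- board: plywood baseboard, 140 (x) x 560 (y) x 12 mm, fixed; origin at the centre of its underside on the bench. Both clamps, the end plate and the foot are screwed to it and have the same yaw; its y axis is parallel to the tube.
- tube: steel guide tube, 30 mm diameter, 400 mm long, about 0.5 kg (varies), black plugs in its ends, lying loose in the V cradles of both clamps. Origin at its centre, on its axis, which is its y axis (it may roll). The axis lies 54 mm above the bench. It slides along its axis when pushed on an end, with about 3 to 8 N.
- stop: tall aluminium end plate, fixed at one or the other end of the baseboard: 80 mm across (x), 16 mm thick (y), 85 mm high on a foot 80 x 40 x 8 mm. Origin at the centre of its underside, on top of the baseboard. At the start the tube's end is about 28 to 52 mm short of it.
- stop_mid (a point): point in the middle of the end plate's thickness, at the height of the tube's axis and in line with it. The plate's face is 8 mm from it on either side, so with the tube home the tube's centre is 208 mm from this point.
- foot: low aluminium block 80 x 40 x 12 mm, fixed on the baseboard at the end opposite to the end plate, 496 mm from it; the tube passes 15 mm above it. Origin at the centre of its underside. No stop for the tube.
- clamp_a: the tube clamp whose cap stands open at the start, at one or other of the two places 75 mm either side of the board's centre. Dark steel foot 108 (x) x 40 (y) x 8 mm with a V cradle 26 mm wide along the tube; origin at the centre of its underside on top of the baseboard (12 mm over the bench), 42 mm below the tube's axis. Cap hinge on its -x side, swing bolt on its +x side.
- clamp_b: the other, identical clamp, in the other place; closed and fastened with its bolt up from the start, to be left so. The tube still slides through it.
- clamp_a_cap (a joint): hinged steel cap of clamp_a, hinge along the tube. 0 rad = fully down over the tube, lug level; grows as the cap lifts and swings back to the clamp's -x side; 1.57 = upright; stop at 1.8. Stiff: it stays wherever it is left and needs about 2 N at its tip (5 N on its arch). Starts at 1.25 to 1.6.
- clamp_a_hinge (a point): on the axis of clamp_a's cap hinge, in the middle of its width: 34 mm to the -x side of the tube's axis and 44 mm above the clamp's underside.
- clamp_a_cap_tip (a point): middle of the free end of clamp_a's cap, 85 mm from the hinge. Along the cap from its hinge: an arch 26 mm wide over the tube, its outer top 34 mm out and 20 mm proud of the cap's midplane, then a lug 7 mm thick and 30 mm wide ending 85 mm out, with an open-ended slot 12 mm wide from 61 mm out to its end.
- clamp_a_bolt (a joint): swing bolt of clamp_a. 0 rad = upright, in the slot of the closed cap (end stop); grows as the knob leans out to the clamp's +x side; stop at 1.2. Stiff: it stays where left, about 1.5 N at the knob moves it. Starts at 0.7 to 1.0.
- clamp_a_pivot (a point): on the pivot axis (along the tube) of clamp_a's swing bolt: 36 mm to the +x side of the tube's axis and 18 mm above the clamp's underside.
- clamp_a_knob (a point): centre of the black ball knob (26 mm diameter) of clamp_a's swing bolt, 55 mm from the pivot on an 8 mm shank; a collar 20 mm wide sits 31 to 35 mm from the pivot.
- clamp_b_cap (a joint): cap of clamp_b, like clamp_a's; 0 = down, where it is and must stay.
- clamp_b_bolt (a joint): swing bolt of clamp_b, like clamp_a's; 0 = upright in the slot, where it is and must stay.
- glue_jar: bystander: jar, 66 mm diameter, 95 mm high, at the bench's left; origin at its underside.
- paint_bottle: bystander: yellow bottle, 56 mm diameter, 110 mm high, at the bench's right; origin at its underside.
- tape: bystander: roll of tape lying flat, 104 mm diameter, 45 mm high; origin at its underside.
- offcut: bystander: wood offcut 100 x 60 x 30 mm; origin at its underside.

How it is judged:
On the way, in this order (a step that is already met when the one before it is completed fails the run):
1. the tube is slid home against the tall end plate (within 5 mm) (horizontal distance between tube and stop_mid below 0.2135 m), for 0.2 s.
2. the open clamp's cap is swung fully down over the tube (horizontal distance between tube and stop_mid below 0.2135 m and value of joint clamp_a_cap below 0.09 rad), for 0.2 s.
3. its bolt is swung upright into the slot of the closed cap (all of step 2 and value of joint clamp_a_bolt below 0.12 rad), for 0.2 s.
At the end, for the whole second after the job is handed in: The tube rests in both cradles with its end within about 5 mm of the tall end plate; both caps are down (within 0.09 rad) and both bolts upright (within 0.12 rad); nothing moves (all of step 3 and value of joint clamp_b_cap below 0.09 rad and value of joint clamp_b_bolt below 0.12 rad and height (world z) of tube between 0.048 and 0.06 m and linear speed of tube below 0.02 m/s); the robot touches nothing.
It fails at once if the fastened clamp is opened (cap or bolt by more than 0.2 rad) (value of joint any of clamp_b_cap, clamp_b_bolt above 0.2 rad).
It fails at once if the tube is lifted out of its cradles (centre 15 mm up) (height (world z) of tube above 0.069 m).
It fails at once if the open clamp's bolt is swung up before its cap is down (value of joint clamp_a_bolt below 0.12 rad and value of joint clamp_a_cap above 0.3 rad).
It fails at once if the jar, the bottle, the tape or the offcut is displaced by more than 30 mm (distance of any of glue_jar, paint_bottle, tape, offcut from where it was at the start of the episode above 0.03 m).
It also fails if it takes over 59 s, if anything falls off the work surface, if the arm or the gripper's body presses on something with over 40 N, if the wrist force passes 120 N, or if a joint passes its speed limit or range.

## Working session

There is one attempt and no reset: what is moved stays moved. The work goes in short steps, Python scripts to look and compute and a shell command to move; the robot and the scene stay as the last step left them, time stands still between calls to the robot, and variables do not carry over. Pictures are saved under pics/ and viewed, at most 10 in all, crops included, and the job is handed in when it is done.

```bash
mkdir -p pics; ls
cat > h.py <<'E'
import numpy as np, cv2
from plant import ctrl
def cam(n):
    s=ctrl.read_state(); c=ctrl.camera(n)
    if n=="wrist":
        T=np.eye(4);T[:3,:3]=np.array(s["orientation"]);T[:3,3]=s["eef_pos"];M=T@np.array(c["mount"])
    else:
        M=np.eye(4);A=np.array(c["attitude"]);M[:3,:3]=A;M[:3,3]=c["position"]
    c["M"]=M; return c
def cloud(c):
    K=np.array(c["intrinsics"]);z=c["range_z"];v,u=np.mgrid[:z.shape[0],:z.shape[1]]
    P=np.stack([(u-K[0,2])/K[0,0]*z,(v-K[1,2])/K[1,1]*z,z],-1)
    return P@c["M"][:3,:3].T+c["M"][:3,3]
def save(c,name,box=None,s=1):
    f=c["frame"][:,:,::-1]
    if box: f=f[box[1]:box[3],box[0]:box[2]]
    cv2.imwrite("pics/"+name,cv2.resize(f,None,fx=s,fy=s,interpolation=cv2.INTER_CUBIC))
E
python3 - <<'E'
from h import *
s=ctrl.read_state();print(s)
print(ctrl.tcp_to_tips)
for n in("top","side"):
    c=cam(n);save(c,n+"0.png",s=1.5);np.savez("pics/"+n+"0.npz",f=c["frame"],P=cloud(c));print(c["M"],c["intrinsics"],c.get("attitude"))
E
```

```text
pics
{'clock': 0.0, 'joint_pos': array([-1.30591839,  0.32183633, -0.07010548,  1.45167079,  0.02260819,
        1.37078178, -0.05690381]), 'joint_velocities': array([ 0.00035017,  0.00072706, -0.00105231,  0.0006947 ,  0.00055548,
       -0.0005083 ,  0.0010302 ]), 'joint_torque': array([-1.57730842e-04, -4.91313958e+01, -4.04158132e-01, -3.12521982e+01,
       -6.39849692e-02,  4.39915771e-02,  1.80127045e-04]), 'eef_pos': array([0.16127379, 0.62946818, 0.4036548 ]), 'orientation': array([[-9.68731591e-01,  2.48110786e-01, -3.77347237e-04],
       [ 2.48111053e-01,  9.68729789e-01, -1.87106844e-03],
       [-9.86847503e-05, -1.90618712e-03, -9.99998178e-01]]), 'force': array([-0.30990118, -0.90188702,  0.12769102]), 'torque': array([-2.87287218e-02, -9.80350787e-05,  8.84620207e-03]), 'finger_force': 0.0, 'opening': 1.0013232290305536}
0.1822
[[-0.00295172 -0.99004967  0.14068736  0.34950578]
 [-0.99993941  0.00441418  0.01008413 -0.03136161]
 [-0.01060481 -0.14064907 -0.99000272  1.2720373 ]
 [ 0.          0.          0.          1.        ]] [[406.66037283   0.         259.30330568]
 [  0.         406.66037283 182.22726459]
 [  0.           0.           1.        ]] [[-0.00295172 -0.99004967  0.14068736]
 [-0.99993941  0.00441418  0.01008413]
 [-0.01060481 -0.14064907 -0.99000272]]
[[ 0.98732387 -0.10297789  0.12077721  0.35717538]
 [-0.15803895 -0.70818411  0.6881126  -0.94791679]
 [ 0.01467212 -0.6984775  -0.71548159  1.0296087 ]
 [ 0.          0.          0.          1.        ]] [[444.64044515   0.         256.87490541]
 [  0.         444.64044515 190.66152029]
 [  0.           0.           1.        ]] [[ 0.98732387 -0.10297789  0.12077721]
 [-0.15803895 -0.70818411  0.6881126 ]
 [ 0.01467212 -0.6984775  -0.71548159]]
```

View pics/top0.png

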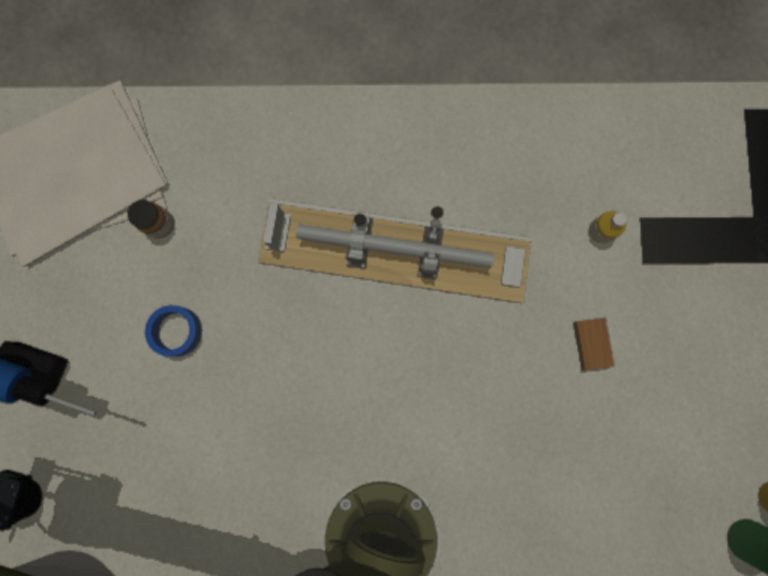

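View pics/side0.png

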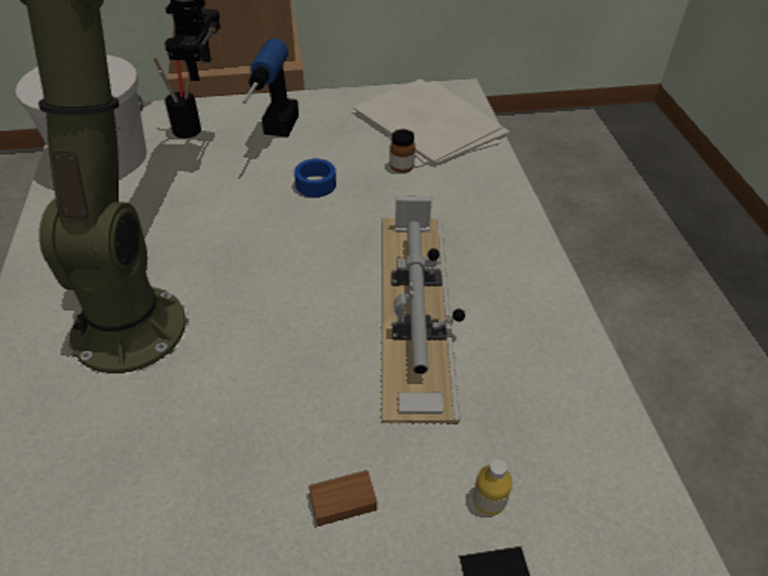

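The stop is at the left (+y) end (top ≈278,228). The open clamp is the right one (≈432,240) with its knob out at (437,212). The tube's free end is at (492,258). The arm is clear of the board.

Run:
```python
from h import *
d=np.load("pics/top0.npz");P=d["P"];f=d["f"]
r=(P[...,2]>0.008)&(P[...,2]<.018);r[:, :170]=0;r[:,358:]=0;r[:130]=0;r[205:]=0
p=P[r];(c,sz,a)=cv2.minAreaRect((p[:,:2]*1000).astype(np.float32));print("board",c,sz,a)
# tube: grey high points
m=(P[...,2]>0.055)&(P[...,2]<.08);m[:, :190]=0;m[:,335:]=0;m[:140]=0;m[:200];m[195:]=0
q=P[m];print(len(q))
(c,sz,a)=cv2.minAreaRect((q[:,:2]*1000).astype(np.float32));print(c,sz,a)
# tube ends: portions near right end columns 295-335 and 200-235 
for lo,hi in((198,232),(296,332)):
    mm=m.copy();mm[:,:lo]=0;mm[:,hi:]=0;q=P[mm];print(lo,np.c_[q.min(0),np.median(q,0),q.max(0)])
```

```text
board (568.627197265625, -26.5885009765625) (575.5150146484375, 218.44076538085938) 87.55265808105469
1436
(584.6767578125, -27.966217041015625) (121.21932220458984, 392.57159423828125) 2.88154935836792
198 [[0.55678297 0.60061318 0.62230477]
 [0.06582047 0.11496895 0.16734439]
 [0.0550063  0.06669543 0.0742503 ]]
296 [[ 0.53380368  0.55372343  0.57775709]
 [-0.2257289  -0.17716947 -0.12909389]
 [ 0.05523343  0.06689986  0.07449841]]
```

```bash
R='-0.06 0 0 0 0 0.092 0'; python3 -m pendant '-0.06 0 0 0 0 0.092 0;-0.06 0 0 0 0 0.092 0;-0.06 0 0 0 0 0.092 0;-0.06 0 0 0 0 0.092 0;-0.06 0 0 0 0 0.092 0;-0.06 0 0 0 0 0.092 0;-0.06 0 0 0 0 0.092 0;-0.06 0 0 0 0 0.092 0'; python3 -m pendant '-0.06 0 0 0 0 0.092 0;-0.06 0 0 0 0 0.092 0;-0.06 0 0 0 0 0.092 0;-0.06 0 0 0 0 0.092 0;-0.06 0 0 0 0 0.092 0;-0.06 0 0 0 0 0.092 0;-0.06 0 0 0 0 0.092 0;0 0 0 0 0 0.092 0'
python3 - <<'E'
from h import *
c=cam("wrist");print(np.round(c["mount"],3));save(c,"w1.png",s=1.5);np.savez("pics/w1.npz",f=c["frame"],P=cloud(c),M=c["M"],K=c["intrinsics"])
E
```

```text
clock: 1.1
eef_pos: [0.557, 0.3738, 0.4041]
orientation: [[-0.549, 0.836, -0.0], [0.836, 0.549, -0.0], [-0.0, -0.001, -1.0]]
force: [1.3, 0.4, 0.3]
opening: 0.172
finger_force: 0.0
clock: 2.1
eef_pos: [0.6802, -0.0267, 0.4047]
orientation: [[0.166, 0.986, -0.001], [0.986, -0.166, -0.005], [-0.005, 0.0, -1.0]]
force: [0.5, 0.5, 0.2]
opening: 0.007
finger_force: 0.0
[[-0.    -0.964 -0.267  0.073]
 [ 1.    -0.    -0.001 -0.   ]
 [ 0.001 -0.267  0.964  0.021]
 [ 0.     0.     0.     1.   ]]
```

View pics/w1.png

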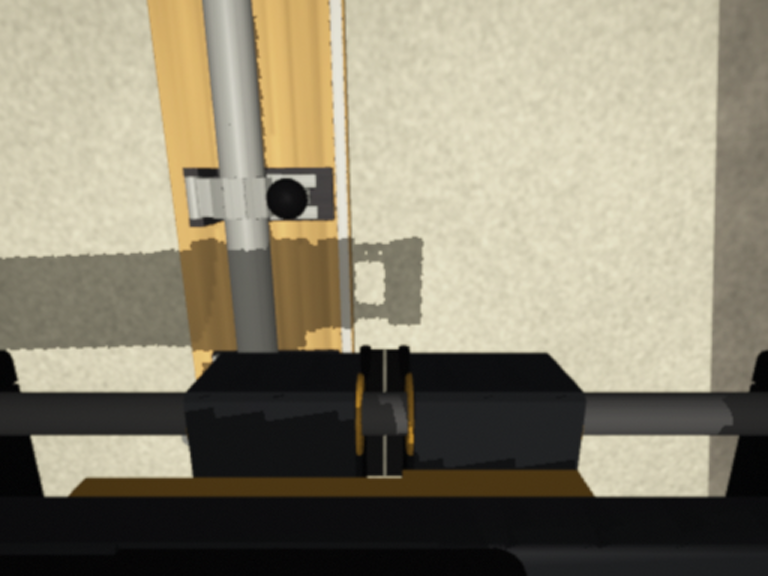

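The wrist view shows fastened clamp_b (knob ≈285,198) and the tube running up the image towards the stop. The camera looks towards +y, so I need to move back towards -y to see the open clamp.

```bash
python3 -m pendant '-0.059 -0.018 0 0 0 0 0;-0.059 -0.018 0 0 0 0 0;-0.059 -0.018 0 0 0 0 0;-0.059 -0.018 0 0 0 0 0;0 0 0 0 0 0 0;0 0 0 0 0 0 0'
python3 - <<'E'
from h import *
c=cam("wrist");save(c,"w2.png",s=1.5);np.savez("pics/w2.npz",f=c["frame"],P=cloud(c),M=c["M"],K=c["intrinsics"])
E
```

```text
clock: 2.9
eef_pos: [0.5746, -0.2394, 0.4044]
orientation: [[0.149, 0.989, 0.0], [0.989, -0.149, 0.001], [0.001, -0.0, -1.0]]
force: [1.1, 1.0, 0.3]
opening: 0.005
finger_force: 0.0
```

View pics/w2.png

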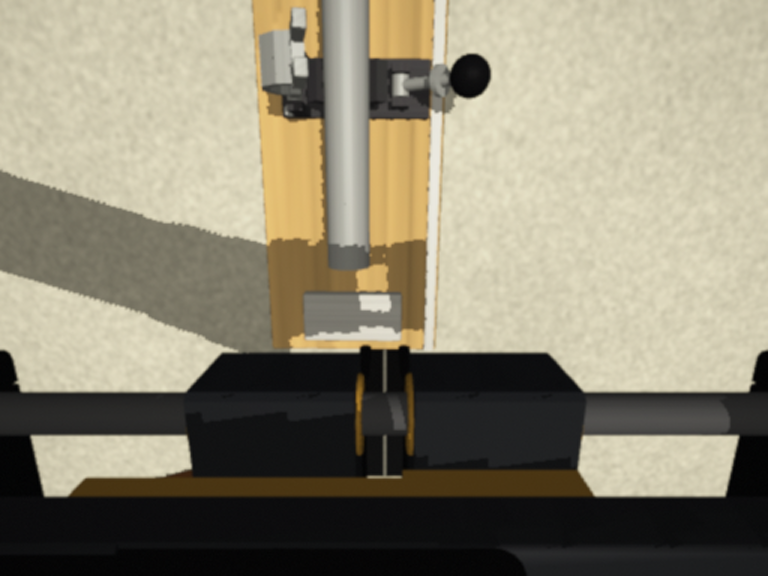

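This shows the tube end at (348,262), the open cap at (285,60), the knob at (470,75) and the foot at (352,317). Next I measure these.

```bash
cat > meas.py <<'E'
from h import *
import sys
d=np.load(sys.argv[1]);P=d["P"];f=d["f"].astype(int);K=d["K"];M=d["M"]
v,u=np.mgrid[:384,:512]
# tube
m=(P[...,2]>.057)&(P[...,2]<.075)&(u>210)&(u<250)&(v>90)&(v<182)
q=P[m];ln=cv2.fitLine(q[:,:2].astype(np.float32),cv2.DIST_HUBER,0,.01,.01).ravel()
dr=ln[:2]*np.sign(ln[1]);p0=ln[2:];yaw=np.arctan2(-dr[0],dr[1]);ex=np.array([dr[1],-dr[0]])
t=(q[:,:2]-p0)@dr
print("tube z top",np.percentile(q[:,2],98),"dir",dr,"yaw",yaw,"x extent",np.percentile((q[:,:2]-p0)@ex,[1,99]),"end",p0+dr*t.min())
# board rect centre
def rel(X): X=np.asarray(X)[...,:2]-p0; return X@ex
o=p0+dr*t.min()
def B(X): X=np.atleast_2d(X); return np.c_[(X[:,:2]-o)@ex,(X[:,:2]-o)@dr,X[:,2]]
k=(f.max(2)<60)&(u>290)&(u<335)&(v>25)&(v<75)&(P[...,2]>.03)
q=B(P[k]);print("knob n",k.sum(),"(across, along from tube end, z)",np.median(q,0),q.min(0),q.max(0))
# ray of blob centre
c=(P[...,2]>.068)&(u<211)&(u>165)&(v<90)
q=B(P[c]);print("cap n",len(q),q.min(0),q.max(0));i=q[:,2]>q[:,2].max()-.006;print(q[i].mean(0))
j=(u>165)&(u<290)&(v<85)&(f.max(2)<75)&(P[...,2]>.015)&(P[...,2]<.026)
q=B(P[j]);print("foot steel",np.percentile(q,[2,98],axis=0))
s=ctrl.read_state();print("tcp",B(s["eef_pos"]),"tool x,y in board",s["orientation"][:2,0]@np.c_[ex,dr],s["orientation"][:2,1]@np.c_[ex,dr])
np.savez("frame.npz",o=o,ex=ex,dr=dr)
E
python3 meas.py pics/w2.npz
```

```text
tube z top 0.06872027750249146 dir [0.15637738 0.98769736] yaw -0.15702184 x extent [-0.01454727  0.01322519] end [ 0.55082266 -0.22754166]
knob n 593 (across, along from tube end, z) [0.07605799 0.12336757 0.07275411] [0.02466621 0.06491426 0.05585065] [0.08819579 0.13679544 0.38326124]
cap n 1470 [-0.04729705  0.06491426  0.06857174] [0.02466621 0.13994813 0.38326124]
[0.02466621 0.06491426 0.38326124]
foot steel [[-0.0481949   0.10507104  0.01709593]
 [ 0.05514945  0.14262896  0.02170767]]
tcp [[ 0.02571289 -0.0069486   0.40432057]] tool x,y in board [-0.00876428  0.9999605 ] [0.99996152 0.00876474]
```

```bash
python3 -m pendant '-0.033 -0.026 0.02 0 0 0.009 0;0 0 0.052 0 0 0 0;0 0 0.052 0 0 0 0;0 0 0.052 0 0 0 0;0 0 0 0 0 0 0;0 0 0 0 0 0 0'
python3 - <<'E'
from h import *
g=np.load("frame.npz");s=ctrl.read_state();p=s["eef_pos"];print((p[:2]-g["o"])@g["ex"],(p[:2]-g["o"])@g["dr"],p[2]-ctrl.tcp_to_tips,s["force"])
c=cam("wrist");P=cloud(c);q=P.reshape(-1,3);B=np.c_[(q[:,:2]-g["o"])@g["ex"],(q[:,:2]-g["o"])@g["dr"],q[:,2]]
m=(B[:,0]<-.022)&(B[:,0]>-.09)&(B[:,1]>.1)&(B[:,1]<.16)&(B[:,2]>.05)&(B[:,2]<.16);b=B[m];print(len(b))
for z in np.arange(.05,.15,.01):
    t=b[(b[:,2]>=z)&(b[:,2]<z+.01)]
    if len(t)>5: print(round(z,3),len(t),t.min(0)[:2].round(4),t.max(0).round(4))
E
```

```text
clock: 3.7
eef_pos: [0.5449, -0.2686, 0.2304]
orientation: [[0.158, 0.987, 0.002], [0.987, -0.158, -0.001], [-0.0, 0.002, -1.0]]
force: [0.4, -0.4, 0.8]
opening: 0.006
finger_force: 0.0
0.0005740342023096198 -0.04151670108697991 0.048216801543434384 [ 0.42878374 -0.37143289  0.81746904]
0
```

```bash
python3 -m pendant '0.012 0 0 0 0 0 0;0.009 0 0 0 0 0 0;0.007 0 0 0 0 0 0;0.007 0 0 0 0 0 0;0.007 0 0 0 0 0 0;0.007 0 0 0 0 0 0;0.007 0 0 0 0 0 0;0.006 0 0 0 0 0 0';python3 -m pendant '0.003 0 0 0 0 0 0;0.002 0 0 0 0 0 0'
```

```text
clock: 4.75
eef_pos: [0.553, -0.21, 0.2292]
orientation: [[0.162, 0.987, 0.001], [0.987, -0.162, -0.004], [-0.003, 0.001, -1.0]]
force: [-1.1, -4.9, 0.9]
opening: 0.006
finger_force: 2.7
clock: 5.0
eef_pos: [0.5538, -0.2051, 0.2292]
orientation: [[0.162, 0.987, 0.001], [0.987, -0.162, -0.003], [-0.003, 0.001, -1.0]]
force: [-1.0, -5.6, 1.0]
opening: 0.005
finger_force: 2.8
```

```bash
python3 -m pendant '0.002 0 0 0 0 0 0;0.002 0 0 0 0 0 0;0.001 0 0 0 0 0 0';python3 -m pendant '0.001 0 0 0 0 0 0;0.001 0 0 0 0 0 0';python3 -m pendant '0.001 0 0 0 0 0 0;0.001 0 0 0 0 0 0'
```

```text
clock: 5.38
eef_pos: [0.5546, -0.2003, 0.2292]
orientation: [[0.162, 0.987, 0.0], [0.987, -0.162, -0.003], [-0.003, 0.001, -1.0]]
force: [-1.0, -6.1, 1.1]
opening: 0.005
finger_force: 2.9
clock: 5.62
eef_pos: [0.5548, -0.1984, 0.2292]
orientation: [[0.162, 0.987, 0.0], [0.987, -0.162, -0.003], [-0.003, 0.001, -1.0]]
force: [-0.4, -6.3, 1.4]
opening: 0.004
finger_force: 2.9
clock: 5.88
eef_pos: [0.5549, -0.1975, 0.2292]
orientation: [[0.163, 0.987, 0.0], [0.987, -0.163, -0.005], [-0.005, 0.001, -1.0]]
force: [-0.1, -9.9, -0.7]
opening: 0.006
finger_force: 4.6
```

```bash
python3 -m pendant '0.001 0 0 0 0 0 0;0.001 0 0 0 0 0 0;0 0 0 0 0 0 0';python3 -m pendant '-0.02 0 0 0 0 0 0;-0.03 0 -0.03 0 0 0 0;0 0 -0.06 0 0 0 0;0 0 -0.06 0 0 0 0;0 0 -0.025 0 0 0 0;0 0 0 0 0 0 0;0 0 0 0 0 0 0'
cat > look.py <<'E'
from h import *
import sys
g=np.load("frame.npz");o,ex,dr=g["o"],g["ex"],g["dr"]
s=ctrl.read_state();p=s["eef_pos"];print("tip across,along,z",np.round([(p[:2]-o)@ex,(p[:2]-o)@dr,p[2]-ctrl.tcp_to_tips],4),"yaw err",s["orientation"][:2,1]@dr)
c=cam("wrist");P=cloud(c);q=P.reshape(-1,3);B=np.c_[(q[:,:2]-o)@ex,(q[:,:2]-o)@dr,q[:,2]]
ok=c["range_z"].ravel()>.1
m=ok&(abs(B[:,0])<.012)&(B[:,2]>.06)&(B[:,2]<.075)&(B[:,1]<.1)&(B[:,1]>-.03);print("tube end along",np.sort(B[m,1])[:3] if m.any() else None)
m=ok&(B[:,0]<-.0)&(B[:,0]>-.12)&(B[:,1]>.1)&(B[:,1]<.16)&(B[:,2]>.075)&(B[:,2]<.16);b=B[m];print("cap",len(b))
for z in np.arange(.075,.15,.01):
    t=b[(b[:,2]>=z)&(b[:,2]<z+.01)]
    if len(t)>3: print(round(z,3),len(t),t.min(0)[:2].round(4),t.max(0).round(4))
k=ok&(c["frame"].reshape(-1,3).max(1)<60)&(B[:,0]>.02)&(B[:,0]<.12)&(B[:,1]>.1)&(B[:,1]<.15)&(B[:,2]>.05)&(B[:,2]<.11)
b=B[k];print("knob",len(b),b.min(0).round(4) if len(b) else'',b.max(0).round(4)if len(b) else'')
if len(sys.argv)>1: save(c,sys.argv[1],s=1.5)
E
python3 look.py w3.png
```

```text
clock: 6.25
eef_pos: [0.5549, -0.1971, 0.2293]
orientation: [[0.164, 0.986, 0.001], [0.986, -0.164, -0.008], [-0.007, 0.002, -1.0]]
force: [-1.6, -10.5, -0.5]
opening: 0.007
finger_force: 5.7
clock: 7.12
eef_pos: [0.5477, -0.241, 0.4023]
orientation: [[0.16, 0.987, -0.002], [0.987, -0.16, 0.001], [0.001, -0.002, -1.0]]
force: [0.3, 0.8, -0.8]
opening: 0.005
finger_force: 0.0
tip across,along,z [-0.001  -0.0138  0.2201] yaw err -0.0036018049488619197
tube end along [0.03958402 0.03958712 0.03960276]
cap 1584
0.075 49 [-0.0467  0.1117] [-0.0307  0.1168  0.0847]
0.085 43 [-0.048   0.1117] [-0.0419  0.138   0.095 ]
0.095 276 [-0.046   0.1118] [-0.0294  0.1378  0.1049]
0.105 680 [-0.0398  0.1099] [-0.0177  0.1399  0.115 ]
0.115 174 [-0.0247  0.1099] [-0.0167  0.1394  0.1249]
0.125 113 [-0.0225  0.1099] [-0.013   0.1387  0.135 ]
0.135 249 [-0.0203  0.1102] [-0.0129  0.1374  0.1403]
knob 636 [0.0206 0.1125 0.05  ] [0.0876 0.1359 0.077 ]
```

View pics/w3.png

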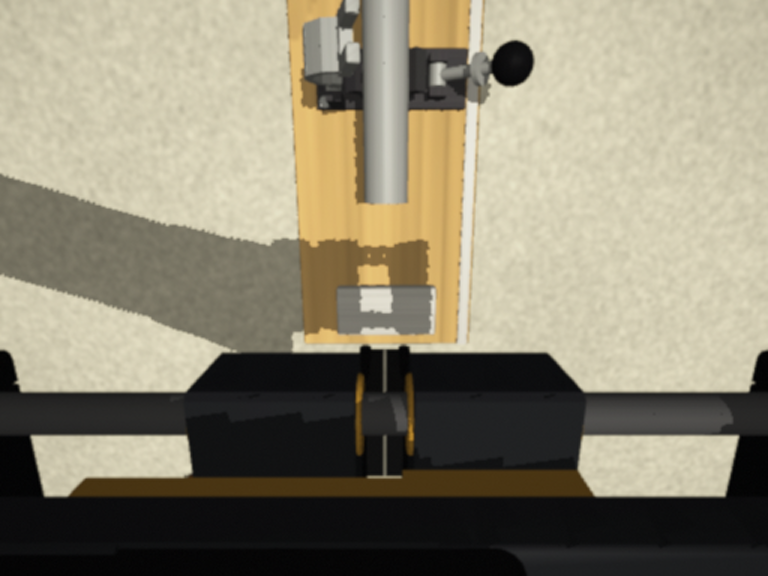

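The tube moved 39 mm and its end is at (385,203), 85 mm from the clamp, which matches home. The cap leans at about 1.36 rad with its lug at (347,15), and the knob is at (513,62). Next is the cap.

```bash
python3 -m pendant '0.046 -0.027 0 0 0 -0.004 0;0.046 -0.026 0 0 0 0 0;0.0465 -0.026 0 0 0 0 0;0 0 0.045 0 0 0 0;0 0 0.048 0 0 0 0;0 0 0 0 0 0 0;0 0 0 0 0 0 0'; python3 look.py
```

```text
clock: 8.05
eef_pos: [0.4921, -0.0926, 0.3115]
orientation: [[0.157, 0.988, 0.0], [0.988, -0.157, -0.0], [-0.0, 0.0, -1.0]]
force: [-0.5, -0.0, 1.1]
opening: 0.001
finger_force: 0.0
tip across,along,z [-0.0791  0.1241  0.1293] yaw err -0.00045994796076626043
tube end along None
cap 2809
0.075 62 [-0.0481  0.1323] [-0.0331  0.1385  0.0847]
0.085 179 [-0.0483  0.1156] [-0.0421  0.1385  0.0949]
0.095 406 [-0.0465  0.1192] [-0.0283  0.1387  0.105 ]
0.105 698 [-0.0404  0.1231] [-0.0176  0.1408  0.115 ]
0.115 232 [-0.0253  0.1271] [-0.0161  0.1409  0.125 ]
0.125 355 [-0.0882  0.1322] [-0.0142  0.1409  0.1349]
0.135 469 [-0.0878  0.1317] [-0.0129  0.1409  0.145 ]
0.145 303 [-0.0869  0.1284] [-0.0713  0.1358  0.155 ]
knob 962 [0.0647 0.1151 0.0563] [0.086  0.138  0.0778]
```

```bash
python3 -m pendant '0 0.025 0 0 0 0 0;0 0.02 0.003 0 0 0 0;0 0.01 0.002 0 0 0 0;0 0.01 0.003 0 0 0 0;0 0.009 0.004 0 0 0 0;0 0.008 0.005 0 0 0 0;0 0.006 0.006 0 0 0 0;0 0.006 0.008 0 0 0 0';python3 -m pendant '0 0.004 0.009 0 0 0 0;0 0 0 0 0 0 0'; python3 look.py
```

```text
clock: 9.1
eef_pos: [0.5851, -0.1072, 0.2795]
orientation: [[0.156, 0.988, 0.001], [0.988, -0.156, -0.0], [0.0, 0.001, -1.0]]
force: [-0.1, 0.2, 2.0]
opening: 0.004
finger_force: 0.7
clock: 9.35
eef_pos: [0.5882, -0.1077, 0.2694]
orientation: [[0.156, 0.988, -0.002], [0.988, -0.156, -0.0], [-0.0, -0.002, -1.0]]
force: [0.3, -0.3, -0.2]
opening: 0.002
finger_force: 0.0
tip across,along,z [0.0182 0.1242 0.0872] yaw err -1.2912764927680564e-05
tube end along [0.0603926  0.06111712 0.06116798]
cap 866
0.075 213 [-0.0237  0.1286] [-0.      0.1388  0.0849]
0.085 309 [-0.0175  0.1321] [-1.000e-04  1.388e-01  9.090e-02]
knob 1044 [0.02   0.1181 0.0501] [0.0885 0.1382 0.11  ]
```

```bash
python3 -m pendant '0 0.015 0 0 0 0 0;0 0 0.008 0 0 0 0;0 0 0.008 0 0 0 0;0 0 0.007 0 0 0 0;0 0 0.003 0 0 0 0';python3 -m pendant '0 0 0.001 0 0 0 0;0 0 0.001 0 0 0 0'
```

```text
clock: 10.02
eef_pos: [0.603, -0.11, 0.2442]
orientation: [[0.156, 0.988, -0.001], [0.988, -0.156, 0.0], [0.0, -0.001, -1.0]]
force: [0.5, -0.6, 1.2]
opening: 0.007
finger_force: 0.6
clock: 10.28
eef_pos: [0.6031, -0.1101, 0.2426]
orientation: [[0.156, 0.988, -0.001], [0.988, -0.156, 0.0], [0.0, -0.001, -1.0]]
force: [-0.5, 0.5, 1.7]
opening: 0.006
finger_force: 0.5
```

```bash
python3 -m pendant '0 0 0.001 0 0 0 0;0 0 0.001 0 0 0 0';python3 -m pendant '0 0 0.001 0 0 0 0;0 0 0.001 0 0 0 0;0 0 0.001 0 0 0 0'
```

```text
clock: 10.52
eef_pos: [0.6032, -0.1102, 0.2419]
orientation: [[0.156, 0.988, -0.001], [0.988, -0.156, 0.001], [0.001, -0.001, -1.0]]
force: [-5.5, 1.5, 12.3]
opening: 0.007
finger_force: 6.0
clock: 10.9
eef_pos: [0.6033, -0.1104, 0.2415]
orientation: [[0.157, 0.988, -0.0], [0.988, -0.157, 0.002], [0.002, -0.001, -1.0]]
force: [-10.9, 2.4, 27.1]
opening: 0.006
finger_force: 13.5
```

```bash
python3 -m pendant '0 0 -0.02 0 0 0 0;0 0 -0.05 0 0 0 0;-0.05 0.03 -0.05 0 0 0 0;-0.05 0.03 0 0 0 0 0;0 0.03 0 0 0 0 0;0 0 0 0 0 0 0;0 0 0 0 0 0 0'; python3 look.py w4.png
```

```text
clock: 11.78
eef_pos: [0.6722, -0.2123, 0.348]
orientation: [[0.156, 0.988, -0.001], [0.988, -0.156, 0.0], [0.0, -0.001, -1.0]]
force: [0.4, -0.6, 0.4]
opening: 0.009
finger_force: 0.0
tip across,along,z [0.1175 0.034  0.1658] yaw err 0.0005839502399001273
tube end along [0.03989739 0.03996195 0.04006668]
cap 145
0.075 145 [-0.0083  0.1126] [-1.000e-04  1.381e-01  7.740e-02]
knob 801 [0.0274 0.1107 0.0517] [0.0905 0.1369 0.0776]
```

View pics/w4.png

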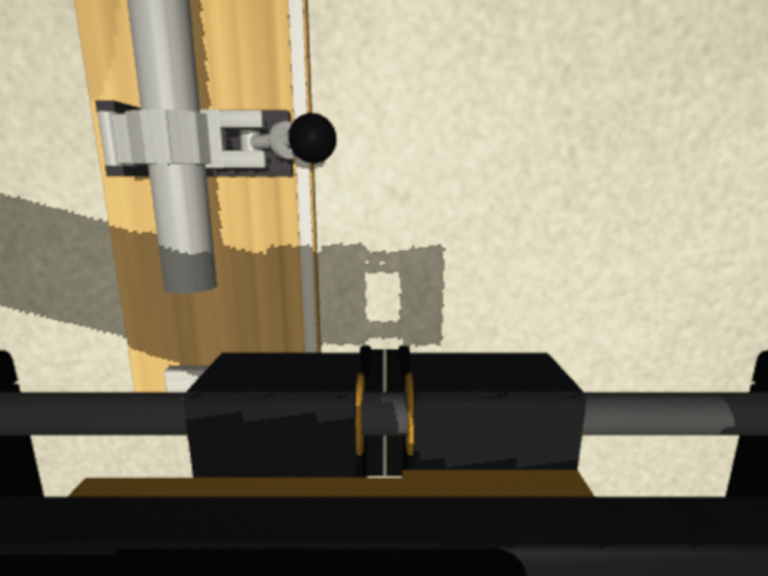

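The cap lies flat at (180,135), its slot (240,142) in line with the leaning bolt; the knob is at (312,138) and the tube end at (188,285) has not moved. Next is the bolt, from the +x side.

```bash
python3 -m pendant '0.045 0 0 0 0 0 0;0.045 0 0 0 0 0 0;0 0 0.05 0 0 0 0;0 0 0.05 0 0 0 0;0 0 0 0 0 0 0';python3 -m pendant '0 -0.012 0 0 0 0 0;0 -0.008 0 0 0 0 0;0 -0.007 0 0 0 0 0;0 -0.007 0 0 0 0 0;0 -0.007 0 0 0 0 0;0 -0.007 0 0 0 0 0;0 0 0 0 0 0 0'; python3 look.py
```

```text
clock: 12.45
eef_pos: [0.6842, -0.1225, 0.2444]
orientation: [[0.155, 0.988, -0.009], [0.988, -0.155, 0.002], [0.0, -0.009, -1.0]]
force: [-0.4, -0.0, -0.6]
opening: 0.001
finger_force: 0.0
clock: 13.32
eef_pos: [0.6484, -0.1185, 0.2618]
orientation: [[0.156, 0.987, 0.039], [0.988, -0.156, -0.005], [0.001, 0.039, -0.999]]
force: [19.2, -4.0, 20.9]
opening: 0.007
finger_force: 13.7
tip across,along,z [0.0794 0.123  0.0796] yaw err 9.975872470238678e-05
tube end along [0.07021105 0.0702791  0.07037604]
cap 289
0.075 289 [-0.0088  0.1154] [-0.      0.1388  0.0767]
knob 1276 [0.0202 0.1216 0.0512] [0.0948 0.1397 0.1099]
```

The finger rode up onto the knob because its tip was too high. I back off, check, and push lower.

```bash
python3 -m pendant '0 0.012 0 0 0 0 0;0 0.018 0 0 0 0 0;0 0.018 0 0 0 0 0;0 0 0 0 0 0 0;0 0 0 0 0 0 0';python3 look.py w5.png
```

```text
clock: 14.0
eef_pos: [0.686, -0.1241, 0.2491]
orientation: [[0.157, 0.988, 0.0], [0.988, -0.157, 0.0], [0.0, 0.0, -1.0]]
force: [0.5, -0.4, 0.7]
opening: 0.005
finger_force: 0.0
tip across,along,z [0.1173 0.1233 0.0669] yaw err -0.00031079539998168926
tube end along [0.07140755 0.07149424 0.07187247]
cap 269
0.075 269 [-0.0079  0.1203] [-0.      0.1389  0.0766]
knob 1028 [0.0201 0.1121 0.0502] [0.12   0.1409 0.1042]
```

View pics/w5.png

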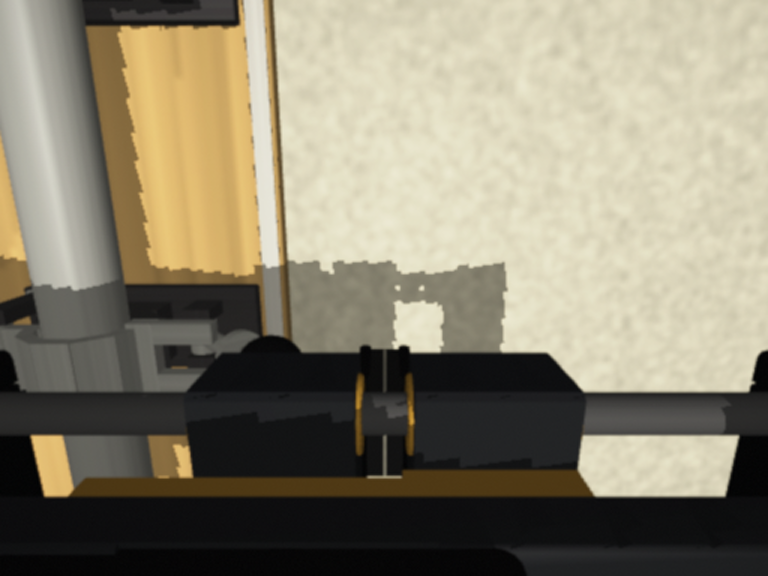

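The knob is still at about (270,345), close to where it started; the cap and tube are unchanged. I try again 20 mm lower.

```bash
python3 -m pendant '0 0 0.02 0 0 0 0;0 -0.006 0 0 0 0 0;0 -0.007 0 0 0 0 0;0 -0.006 0 0 0 0 0;0 -0.005 0 0 0 0 0;0 -0.005 0 0 0 0 0;0 0 0 0 0 0 0'; python3 look.py
```

```text
clock: 14.92
eef_pos: [0.6609, -0.12, 0.2326]
orientation: [[0.156, 0.988, 0.013], [0.988, -0.156, -0.002], [0.0, 0.013, -1.0]]
force: [6.8, -1.4, 5.8]
opening: 0.009
finger_force: 4.3
tip across,along,z [0.0919 0.1235 0.0504] yaw err 0.000295544010117027
tube end along [0.08752488 0.0875625  0.08767907]
cap 177
0.075 177 [-0.0082  0.1129] [-0.      0.1391  0.0768]
knob 1541 [0.0201 0.1142 0.05  ] [0.1026 0.1405 0.11  ]
```

The upward force is friction from the knob rising as it swings, so I follow its arc up.

```bash
python3 -m pendant '0 0 -0.005 0 0 0 0;0 -0.004 -0.005 0 0 0 0;0 -0.004 -0.004 0 0 0 0;0 -0.004 -0.003 0 0 0 0;0 0 0 0 0 0 0'; python3 look.py
```

```text
clock: 15.6
eef_pos: [0.6454, -0.1174, 0.2453]
orientation: [[0.156, 0.988, -0.001], [0.988, -0.156, 0.001], [0.0, -0.001, -1.0]]
force: [2.2, -0.3, 2.0]
opening: 0.004
finger_force: 1.5
tip across,along,z [0.0762 0.1235 0.0631] yaw err -5.697690384165455e-06
tube end along [0.07926358 0.07976724 0.08024376]
cap 745
0.075 223 [-0.0086  0.1223] [-1.000e-04  1.388e-01  7.650e-02]
0.125 265 [-0.0049  0.1243] [-0.0017  0.1556  0.135 ]
0.135 257 [-0.0041  0.1262] [-0.0016  0.1415  0.1388]
knob 940 [0.0205 0.1196 0.052 ] [0.0844 0.1398 0.11  ]
```

```bash
python3 -m pendant '0 -0.004 -0.002 0 0 0 0;0 -0.004 -0.002 0 0 0 0;0 -0.003 -0.001 0 0 0 0;0 -0.003 0 0 0 0 0;0 -0.003 0 0 0 0 0;0 0 0 0 0 0 0';python3 -m pendant '0 -0.002 0 0 0 0 0;0 -0.001 0 0 0 0 0';python3 -m pendant '0 -0.001 0 0 0 0 0;0 -0.001 0 0 0 0 0'
```

```text
clock: 16.4
eef_pos: [0.6287, -0.1148, 0.25]
orientation: [[0.156, 0.988, -0.002], [0.988, -0.156, 0.0], [0.0, -0.002, -1.0]]
force: [-0.3, -0.4, 0.3]
opening: 0.007
finger_force: 0.1
clock: 16.65
eef_pos: [0.6265, -0.1144, 0.2505]
orientation: [[0.156, 0.988, 0.001], [0.988, -0.156, -0.0], [0.0, 0.001, -1.0]]
force: [3.1, -0.8, -0.6]
opening: 0.005
finger_force: 1.6
clock: 16.9
eef_pos: [0.6256, -0.1142, 0.2507]
orientation: [[0.156, 0.988, 0.005], [0.988, -0.156, -0.001], [-0.0, 0.005, -1.0]]
force: [7.1, -0.8, -4.2]
opening: 0.004
finger_force: 4.3
```

Contact with the end stop is building. I press a little more, then back off and verify.

```bash
python3 -m pendant '0 -0.001 0 0 0 0 0;0 -0.001 0 0 0 0 0;0 -0.001 0 0 0 0 0;0 0 0 0 0 0 0';python3 -m pendant '0 0.02 0 0 0 0 0;0 0.03 0 0 0 0 0;0 0.02 -0.05 0 0 0 0;-0.05 0 -0.05 0 0 0 0;-0.05 -0.02 0 0 0 0 0;0 -0.02 0 0 0 0 0;0 0 0 0 0 0 0;0 0 0 0 0 0 0'; python3 look.py w6.png
python3 - <<'E'
from h import *
c=cam("top");P=cloud(c);P0=np.load("pics/top0.npz")["P"];f0=np.load("pics/top0.npz")["f"].astype(int)
d=np.abs(c["frame"].astype(int)-f0).max(2)
for n,(x,y) in dict(jar=(147,217),tape=(172,331),bottle=(611,226),off=(594,344)).items():
    x=int(x/1.5);y=int(y/1.5);print(n,np.percentile(d[y-18:y+18,x-18:x+18],[50,95]))
E
```

```text
clock: 17.4
eef_pos: [0.6243, -0.1138, 0.2509]
orientation: [[0.156, 0.988, 0.011], [0.988, -0.156, -0.003], [-0.001, 0.011, -1.0]]
force: [14.2, -2.1, -8.9]
opening: 0.007
finger_force: 7.3
clock: 18.4
eef_pos: [0.637, -0.21, 0.3442]
orientation: [[0.154, 0.988, -0.0], [0.988, -0.154, 0.001], [0.001, -0.001, -1.0]]
force: [0.5, -0.8, 0.8]
opening: 0.005
finger_force: 0.0
tip across,along,z [0.0824 0.0308 0.162 ] yaw err 0.0019447959093662481
tube end along [0.04005826 0.04011519 0.04014561]
cap 146
0.075 146 [-0.0085  0.1123] [-1.000e-04  1.379e-01  7.670e-02]
knob 1026 [0.0235 0.1127 0.0521] [0.0483 0.1369 0.098 ]
jar [14. 18.]
tape [16. 18.]
bottle [16. 18.]
off [15. 18.]
```

View pics/w6.png

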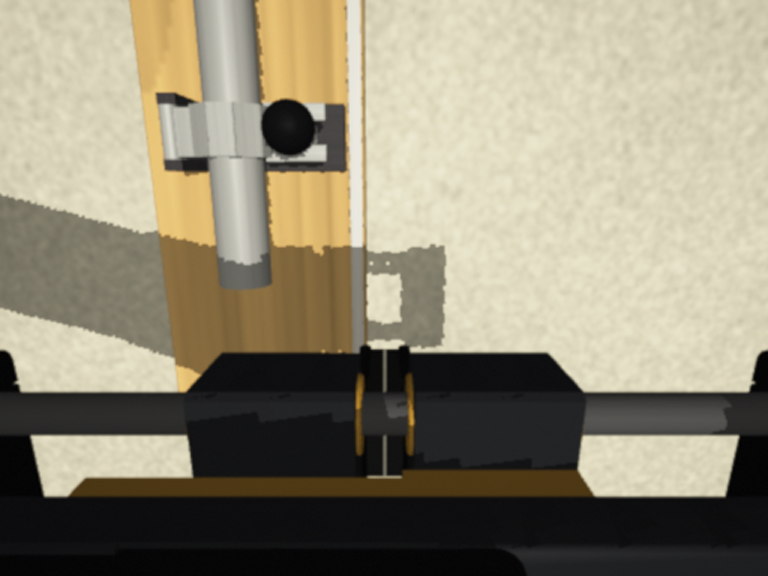

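The knob at (288,127) is centred 36 mm across with its top at 98 mm, so the bolt is upright. The cap is down, the tube end (245,283) is still home, and nothing else has moved.

```bash
python3 -c "
from plant import ctrl
print(ctrl.finish_job())"
```

```text
the job is handed in; nothing more can be done
None
```

The job is handed in: my last look showed the tube home against the end plate, clamp_a's cap down and its bolt upright, and the bystanders unmoved; clamp_b was not touched, though I did not re-image it, and no verdict came back.

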